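# Set a tubing pump's squeeze dial to 7 with the setting pin

### The arm

A 7-joint arm with a two-finger parallel gripper is mounted at the origin on the work surface. World frame = base frame: x ahead of the robot, y to its left, z up, the work surface at z = 0. Lengths are in m, angles in rad, forces in N, time in s.
With the tool pointing down it reaches from about 0.425 to 0.875 m from the base axis. Payload 4.7 kg.
Tool frame: the origin (TCP) lies at the centre of the arm's flange, where the gripper is bolted on; the fingertips stand 182 mm ahead of it and the grasp point (between the pads) lies 164 mm ahead of it (nose_length is the distance from the TCP to the fingertips, in m); z points along the fingers, y is the line along which they close (so a half turn about z gives the same grasp; the last joint's range is limited). The gripper opens to 87 mm and grips with 3 to 60 N. Pads are 19 mm wide; open, the fingers measure 117 mm over their backs; the gripper's body (75 mm by 190 mm) begins 51 mm behind the grasp point.
Start: joints at [1.207, 0.321, -0.07, 1.45, 0.023, 1.371, -0.057], TCP at [0.24, -0.604, 0.405] pointing down, gripper open.
Joint ranges: [-2.86, 2.86], [-0.3, 2.09], [-1.38, 1.24], [0.06, 2.45], [-1.56, 4.7], [0.09, 2.05], [-2.69, 2.69]. Speed limits (rad/s): [2.57, 2.57, 3.14, 3.14, 3.14, 3.14, 3.14].

### API

Orientations are given as [roll, pitch, yaw] about the fixed x, y, z axes, in that order (R = Rz(yaw) Ry(pitch) Rx(roll)).
In Python, from workcell import * gives the robot as it stands.
- The arm moves only by the shell command python3 -m handwheel 'ROWS' [OPENING] [FORCE]. ROWS is JSON, one flat list of numbers, 4 for each row, row after row: the shift along the tool's x, y, z in cm, then the turn about the tool's z in degrees. In form: [dx, dy, dz, twist, dx, dy, dz, twist, ...]. A call has 1 to 12 rows; each row shifts and turns the commanded pose from where the row before left it, along the tool's axes as they then stand; what a row does not reach is not made up. A row lasts 1/12 s, in which the tool goes at most 41.7 mm and 7.16 degrees, less where a joint would pass 70% of its speed; a pose out of reach is approached as far as the arm can. A call is refused whole if a number of a shift passes 4.17 or a number of a turn 7.16, either way. A call with a gripper value outside its range is refused whole. OPENING is the closure, from 0 (fully open) to 1 (shut), set as the call begins (- or left out, the last holds). The fingers move at their own pace and stop on an object; FORCE is the grip in N (left out, the last holds). Time passes only in rows, so rows that do not move let the fingers close. It gives the time, the measured TCP pose, the force, the opening and the grip force at its end, in the units of the state.
- sense(): the state, without advancing time (a new reading comes with each control period).
- snapshot(name): name is "side" or "top"; returns a dict with "pixels" (400x640x3 uint8, blue, green, red), "depth" (400x640 float32, m along the optical axis (not along the pixel's ray), 0 where there is no reading), "fx", "fy", "cx", "cy" (pixels), "pose" (4x4, takes a point from camera to world coordinates). Camera axes: x right, y up, looking along -z (the intrinsics and any distortion apply to the point x, -y, -z); pixel columns grow to the right and rows downward; lengths in m; the calibration is good to about 2 mm. A picture is of the moment at which its call begins.
- sign_off(): hands the job in; it is judged then, once.
The state is a dict: "clock": time; "joints": joint angles; "qvel": joint speeds; "joint_efforts": joint torques, N m; "eef_pos": TCP position; "tcp_rot": TCP orientation; "ft_force": force on the tool from outside, world axes, zero at the start; "torque": the same for the moment, N m; "opening": finger opening in m; "finger_force": force on a finger pad.
Only numpy, scipy, OpenCV 4.12 (cv2) and the standard library are available. Lean on these libraries where they do the work, as an engineer would, in place of code of your own. Each camera call takes 0.05 s, during which the arm holds its last target. There are 200 camera calls.

### The job

The tubing pump in the middle of the bench has to run at squeeze setting 7. Take the setting pin out of its stand, put it down the curved slot in the pump head, feel gently for a notch of the hidden ring and turn the dial with the pin, in as many strokes as it takes, until the 7 stands whole in the middle of the window. Then put the pin back, all the way down, in the middle hole of its stand, and leave everything else on the bench where it is.

Things in the scene. Friction and masses are not known exactly. Their poses are not given: they have to be found in the camera images.
- pump: Bench-top tubing pump, screwed down: pale box 200 x 180 mm (its x, y), 85 mm high, display and speed knob on its front (-x) side; on it a dark round pump head, 150 mm across, to 130 mm above the bench, its vertical axis through the box's centre. Origin: on that axis, on the underside; z up. The head's top has a window at the back (+x) and a curved slot at the front (-x).
- window (a point): Centre of the window in the head's top, 53 mm from the head's axis on its +x side; radius 44 to 62 mm, reaching 18.5 degrees to either side (34 mm wide), with a pale index mark inward and outward of its middle. Under it runs the dial's white band with black numbers 0 to 9, 36 degrees apart, each 14 mm tall and 9 mm wide, their tops outwards.
- slot_mid (a point): Middle of the curved open slot, at the height of the head's top, 32 mm from the head's axis on its -x side. The slot runs round that axis at radius 25.5 to 38.5 mm (13 mm wide), 75 degrees to either side of this point; the 8 mm pin's centre can travel 67 degrees to either side. Nothing else stands above the head's top near it.
- ring_top (a point): Point on the head's axis at the height of the hidden ring's top face, 106 mm above the bench and 24 mm below the head's top. The ring lies under the whole slot and turns with the dial: a pin standing in a notch turns both when moved along the slot. 8 notches, 45 degrees apart, 13 mm wide along the circle and across, 16 mm deep (floor 90 mm above the bench), 12 mm of solid ring between.
- dial (a joint): Angle of the dial, rad, in the pump head. 0 shows 0 and each number takes 0.628 rad (36 degrees), so 7 is centred in the window at 4.398. It grows when the dial turns counter-clockwise seen from above. Friction holds it where it is left; moving it takes about 4.5 N at the pin's tip. Stops at -0.2 and 5.85. The notched ring is clamped to it at an unknown angle, different each time: the notches must be felt for. It starts somewhere between 0.8 and 3.4.
- head_top (a point): Centre of the flat top of the pump head, on the axis of head and dial, 130 mm above the bench. Axes as pump.
- pin_grip (a point): Centre of the handle of the setting pin: a loose tool, 110 mm long, 120 g or so: a straight round steel shank 8 mm thick with a round end, 60 mm of it showing below a dark flat handle 30 mm (its x) by 14 mm (its y) and 50 mm tall. z points from the tip to the handle, so up. The tip is 85 mm below this point. It starts upright in the stand.
- pin_tip (a point): Lowest point of the setting pin's round end, 85 mm below pin_grip. Hold the handle firmly: turning the dial tends to tilt the pin in the fingers, so check this point again between strokes. The ring and dial stand up to 40 N from the pin, no more.
- stand: Tool stand, screwed down: aluminium block 130 x 55 mm (its x, y), 50 mm high, origin at the centre of its underside. Three 12 mm holes, 40 mm deep, with a 2 mm chamfer, along x, 45 mm apart: the middle one holds the setting pin, the +x one a hex driver that stays (20 mm across, top 110 mm above the bench), the -x one is empty. It stands left or right of the pump.
- stand_hole (a point): Mouth of the stand's middle hole, the pin's home, 50 mm above the bench, 40 mm above the hole's floor. Axes as stand. With the pin home its tip is on the hole's floor and its handle's underside 20 mm above the block.
- vial_rack: White rack with capped vials, 150 x 70 mm, 60 mm high, fixed, on the side of the pump where the stand is not; leave alone. Origin: centre of the underside.
- pin: The same setting pin; origin at its tip, axes as pin_grip.
- jar: Glass jar with a screw cap, 60 mm across, 85 mm tall; a bystander, leave it where it is. Origin: centre of its underside.
- beaker: Glass beaker, 64 mm across, 80 mm tall; a bystander, leave it where it is. Origin: centre of its underside.
- screwdriver: Screwdriver lying flat, 180 mm long; a bystander, leave it where it is. Origin: in its middle, on the bench.
- dish: Flat closed dish, 88 mm across, 15 mm tall; a bystander, leave it where it is. Origin: centre of its underside.
- tape: Roll of tape lying flat, 80 mm across, 24 mm tall; a bystander, leave it where it is. Origin: centre of its underside.
- sample_cup: Capped sample cup, 52 mm across, 60 mm tall; a bystander, leave it where it is. Origin: centre of its underside.
There are look-alikes about, which are no part of the job. Leave any green or yellow look-alike of the stand alone.

How it is judged:
On the way, in this order (a step that is already met when the one before it is completed fails the run):
1. the pin's tip stands at least 7 mm deep in a notch of the hidden ring (z of pin_tip in the frame of pump below 0.099 m and horizontal distance between pin_tip and head_top below 0.045 m), for 0.1 s.
2. the dial shows 7, within 0.11 rad of centred (value of joint dial between 4.288 and 4.508 rad), for 0.2 s.
At the end, for the whole second after the job is handed in: The dial stands still with the 7 whole in the window (joint within 0.11 rad of 4.398), and the setting pin is back in the middle hole of its stand: tip at least 34 mm below the hole's mouth and within 8 mm of its axis, upright within 0.17 rad, released and at rest (all of step 2 and velocity of joint dial between -0.05 and 0.05 rad/s and horizontal distance between pin_tip and stand_hole below 0.008 m and horizontal distance between pin_grip and stand_hole below 0.015 m and z of pin_tip in the frame of stand_hole below -0.034 m and angle between pin_grip's own z axis and vertical below 0.17 rad and linear speed of pin below 0.02 m/s); the robot touches nothing.
It fails at once if the pin is forced against the ring or dial with more than 40 N (contact force between pin and dial above 40 N).
It fails at once if a bystander is shifted by more than 30 mm (distance of any of jar, beaker, screwdriver, dish, tape, sample_cup from where it was at the start of the episode above 0.03 m).
It fails at once if the jar, beaker or sample cup is tipped over (angle between any of jar, beaker, sample_cup's own z axis and vertical above 0.5 rad).
It also fails if it takes over 67 s, if anything falls off the work surface, if the arm or the gripper's body presses on something with over 40 N, if the wrist force passes 120 N, or if a joint passes its speed limit or range.

## Working session

There is one attempt and no reset: what is moved stays moved. The work goes in short steps, Python scripts to look and compute and a shell command to move; the robot and the scene stay as the last step left them, time stands still between calls to the robot, and variables do not carry over. Pictures are saved under pics/ and viewed, at most 10 in all, crops included, and the job is handed in when it is done.

```bash
mkdir -p pics; ls; cat > h.py <<'E'
from workcell import *
import numpy as np, cv2
def snap(n,f):
    s=snapshot(n); cv2.imwrite(f'pics/{f}.png',s['pixels']); np.savez(f'{f}.npz',**s); return s
def world(s,u,v,d=None):
    d=float(s['depth'][int(v),int(u)]) if d is None else d
    p=np.array([(u-s['cx'])/s['fx']*d,-(v-s['cy'])/s['fy']*d,-d,1]); return (s['pose']@p)[:3]
def onz(s,u,v,z):
    a=world(s,u,v,1.0); o=s['pose'][:3,3]; return o+(a-o)*(z-o[2])/(a[2]-o[2])
def proj(s,p):
    q=np.linalg.inv(s['pose'])@np.r_[p,1]; return s['cx']-s['fx']*q[0]/q[2], s['cy']+s['fy']*q[1]/q[2]
E
python3 - <<'E'
from h import *
for n in('top','side'):
    s=snap(n,n+'0'); print([ (k,np.round(v,3).tolist()) for k,v in s.items() if k not in('pixels','depth')])
print(sense())
E
```

```text
pics
[('fx', 416.494), ('fy', 416.494), ('cx', 321.559), ('cy', 196.964), ('pose', [[0.005, 0.993, -0.121, 0.413], [-1.0, 0.002, -0.028, 0.133], [-0.027, 0.121, 0.992, 1.405], [0.0, 0.0, 0.0, 1.0]])]
[('fx', 401.652), ('fy', 401.652), ('cx', 325.542), ('cy', 199.203), ('pose', [[-0.816, 0.293, -0.498, 0.005], [-0.578, -0.426, 0.696, 0.959], [-0.008, 0.856, 0.517, 0.707], [0.0, 0.0, 0.0, 1.0]])]
{'clock': 0.1, 'joints': array([ 1.20708577,  0.32175823, -0.07006463,  1.45155508,  0.02261961,
        1.37081069, -0.05687176]), 'qvel': array([ 0.00173586, -0.00013172,  0.00056212, -0.00278064,  0.00083216,
        0.00146358, -0.00050696]), 'joint_efforts': array([-1.38617170e-04, -4.92571485e+01, -4.05714791e-01, -3.13399708e+01,
       -6.42059580e-02,  3.94327752e-02,  5.42492148e-05]), 'eef_pos': array([ 0.23966495, -0.60400496,  0.40376334]), 'tcp_rot': array([-3.13985167e+00,  1.19414450e-04,  3.77851652e-01]), 'ft_force': array([ 0.17937994,  0.25137942, -0.17769637]), 'torque': array([ 0.011519  ,  0.02236868, -0.0776804 ]), 'finger_force': 0.0, 'opening': 0.08690227364725149}
```

View pics/top0.png

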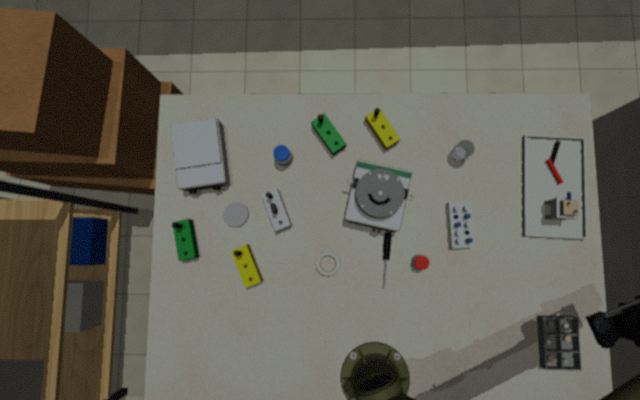

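View pics/side0.png

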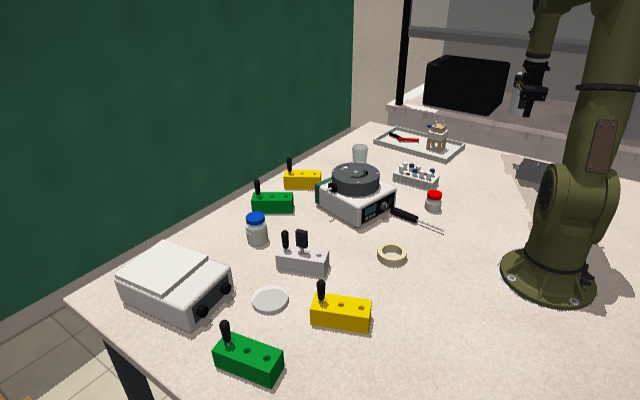

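```bash
python3 - <<'E'
from h import *
t=dict(np.load('top0.npz')); s=dict(np.load('side0.npz'))
a=cv2.resize(t['pixels'][155:240,255:415],None,fx=5,fy=5,interpolation=cv2.INTER_CUBIC)[:, :800]
b=cv2.resize(s['pixels'][150:285,260:410],None,fx=5,fy=5,interpolation=cv2.INTER_CUBIC)
cv2.imwrite('pics/a.png',a)
cv2.imwrite('pics/b.png',cv2.resize(b,(660,594)))
for u,v in [(276,210),(380,195),(264,194),(281,229),(386,178),(370,200)]: print(u,v,world(t,u,v).round(3))
# height map segmentation
d=t['depth']; vv,uu=np.mgrid[:400,:640]
P=np.stack([(uu-t['cx'])/t['fx']*d,-(vv-t['cy'])/t['fy']*d,-d,np.ones_like(d)],-1)@t['pose'].T
def info(m,name):
    q=P[m][:,:2].astype(np.float32); print(name,len(q),q.mean(0),cv2.minAreaRect(q))
z=P[...,2]
roi=lambda u0,u1,v0,v1:(uu>=u0)&(uu<u1)&(vv>=v0)&(vv<v1)
info(roi(340,420,155,240)&(z>.122)&(z<.137),'headtop')
info(roi(340,420,155,240)&(z>.078)&(z<.092),'boxtop')
info(roi(255,300,180,240)&(z>.043)&(z<.056),'standtop')
info(roi(255,300,180,240)&(z>.1),'handles')
for v in range(185,235,2): print(v,[int(x*1000) for x in z[v,258:296:2]])
E
```

```text
276 210 [0.53  0.312 0.102]
380 195 [ 0.575 -0.012  0.129]
264 194 [0.587 0.36  0.051]
281 229 [0.474 0.307 0.012]
386 178 [ 0.628 -0.031  0.125]
370 200 [0.559 0.02  0.133]
headtop 1735 [ 0.58384764 -0.0104739 ] ((0.5827515721321106, -0.010627016425132751), (0.15103420615196228, 0.1464071273803711), 89.81291961669922)
boxtop 1483 [ 0.5726056  -0.00467386] ((0.5823758244514465, -0.010110817849636078), (0.18075644969940186, 0.2016630470752716), 77.43901062011719)
standtop 540 [0.5351322  0.31939444] ((0.5382503271102905, 0.3215550482273102), (0.13041259348392487, 0.05547214299440384), 21.56261444091797)
handles 93 [0.53324664 0.2995881 ] ((0.48743945360183716, 0.24994412064552307), (0.2740126848220825, 0.04193828999996185), 48.96287536621094)
185 [7, 0, -5, 0, 1, 1, 2, 0, 4, 0, -3, 2, 1, -2, 1, 2, -2, 3, -1]
187 [-3, 2, 0, -2, 0, 3, -1, 4, -2, -1, 0, 0, 1, 4, 0, 0, -5, -4, 0]
189 [1, -5, 0, 5, -4, 0, 0, -4, 50, 48, -5, 3, 3, 3, 1, -3, 0, -2, 9]
191 [5, 0, 0, 0, -3, 107, 51, 48, 49, 52, 36, 0, -1, 0, 3, 3, -3, 2, 0]
193 [0, 5, 50, 47, 106, 109, 107, 51, 51, 49, 49, -1, -3, 5, 1, 3, -5,
[... 799 characters left out ...]
50, 54, 50, 48, 51, 47, 49, 52, 0, -1, 2, 0]
217 [-1, 0, 3, 1, -3, 0, 53, 50, 1404, 47, 48, 54, 50, 50, 54, 28, 0, 3, 5]
219 [1, 0, 0, 1, 4, 5, 0, 47, 49, 52, 48, 45, 53, 49, 51, 45, 2, 1, 1]
221 [-2, -7, 3, -2, 1, 8, -4, 47, 44, 52, 54, 16, 47, 53, 46, 49, 3, -3, 4]
223 [-3, -1, 2, 2, 0, 2, 1, 49, 49, 49, 48, 12, 48, 48, 49, 49, 34, 2, 0]
225 [3, 3, -1, 0, 2, -2, 0, -3, 50, 47, 53, 50, 50, 51, 46, 50, 25, 0, -2]
227 [2, -1, 3, 3, 4, 0, 0, 0, 56, 53, 52, 50, 53, 37, 7, -1, 2, 0, -1]
229 [2, -3, -1, -3, 2, -1, 0, -2, 49, 51, 44, 19, -7, 2, 0, 5, 6, 0, 3]
231 [-6, 3, 1, 1, -3, -1, 6, -1, 2, 1, 1, -1, 0, 1, -2, 1, 2, -5, 1]
233 [0, 0, -2, 0, -4, -1, -2, 0, 4, -3, -2, 0, 4, -1, -1, 0, -2, 4, -3]
```

View pics/a.png

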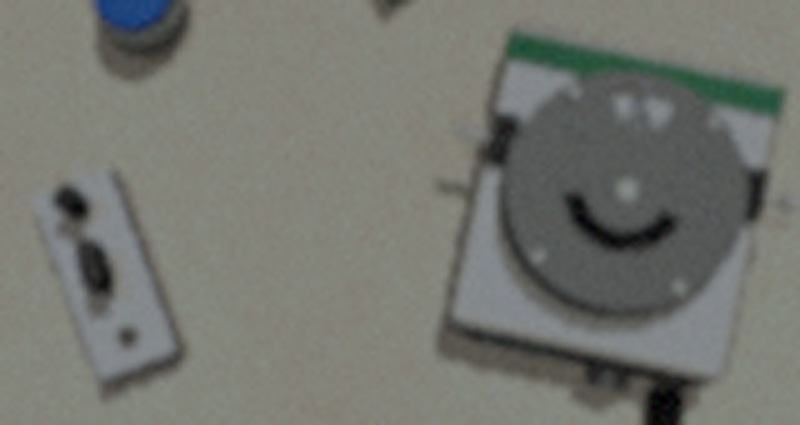

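View pics/b.png

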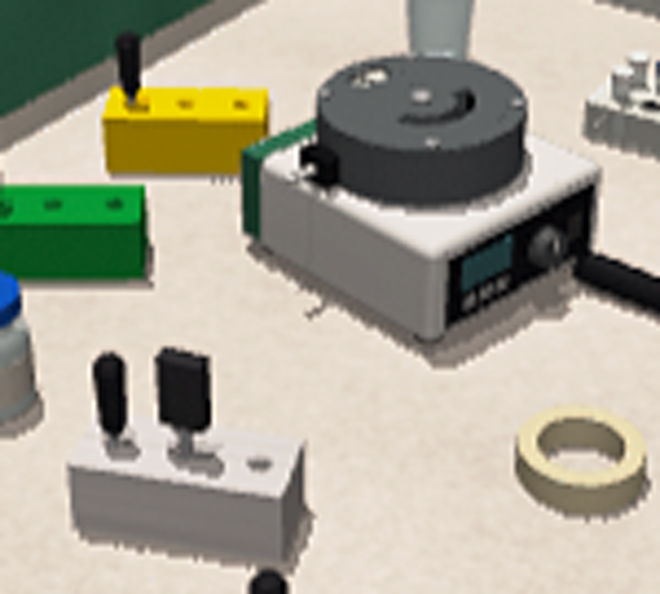

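The stand meant is the grey aluminium one at top px (276,210). It has a flat-handled pin in the middle, a round driver at +x and an empty -x hole. The four others, at (185,240), (247,266), (328,133) and (382,129), are green or yellow, so they are ruled out. The crop confirms this, and the pump is at (380,195) with its window up and its slot down.

```bash
cat >> h.py <<'E'
ST=np.array([.5383,.3216]); SY=np.radians(21.6)
PU=np.array([.5827,-.0103]); PY=np.radians(-12.5)
def delta(x,y,z=None,yaw=None):
    e=sense(); p=e['eef_pos']; a=e['tcp_rot'][2]; d=np.array([x-p[0],y-p[1],(z if z is not None else p[2])-p[2]])
    c,s=np.cos(a),np.sin(a); r=np.array([c*d[0]+s*d[1], s*d[0]-c*d[1], -d[2]])*100
    print('tool cm',r.round(2),'twist deg',None if yaw is None else round(-np.degrees(yaw-a),1),'rows',np.linalg.norm(r)/4.17)
E
python3 - <<'E'
from h import *
t=dict(np.load('top0.npz')); s=dict(np.load('side0.npz'))
print(onz(t,274.4,208.6,.12))
d=t['depth']; vv,uu=np.mgrid[:400,:640]
P=np.stack([(uu-t['cx'])/t['fx']*d,-(vv-t['cy'])/t['fy']*d,-d,np.ones_like(d)],-1)@t['pose'].T
m=(uu>=266)&(uu<285)&(vv>=201)&(vv<214)&(P[...,2]>.113)&(P[...,2]<.13); q=P[m][:,:2].astype(np.float32); print(len(q),q.mean(0),cv2.minAreaRect(q))
for c in [ST,PU]: print(proj(t,[*c,.12]),proj(s,[*c,.12]))
# side: handle px in crop (184,390)*150/660+260...
print('side handle mid',184*150/660+260,390*135/594+150,'pred',proj(s,[*ST,.095]))
print('side head boss',422*150/660+260,96*135/594+150,'pred',proj(s,[*PU,.132]))
delta(.5,-.3,.41);delta(*ST,.41,SY)
E
```

```text
[0.5326418  0.31493523 0.12      ]
44 [0.53786993 0.32111007] ((0.5387097597122192, 0.3216300904750824), (0.029279517009854317, 0.01327317301183939), 12.313043594360352)
(np.float64(272.2986080762687), np.float64(206.78236494904166)) (np.float64(301.1153585658143), np.float64(228.7374226462365))
(np.float64(379.2177306463581), np.float64(192.7882435861476)) (np.float64(355.4007435485048), np.float64(173.82920552068617))
side handle mid 301.8181818181818 238.63636363636363 pred (np.float64(301.50343390978276), np.float64(236.74431808254815))
side head boss 355.9090909090909 171.8181818181818 pred (np.float64(355.5165544514086), np.float64(170.42917183020577))
tool cm [ 35.41 -18.65  -0.62] twist deg None rows 9.599285578236
tool cm [ 61.9  -75.01  -0.62] twist deg 0.0 rows 23.323933025039622
```

```bash
python3 -m handwheel '[3.5,-1.9,0,0,3.5,-1.9,0,0,3.5,-1.9,0,0,3.5,-1.9,0,0,3.5,-1.9,0,0,3.5,-1.9,0,0,3.5,-1.9,0,0,3.5,-1.9,0,0,3.5,-1.9,0,0,3.5,-1.9,0,0]' 0 && python3 -m handwheel '[1.8,-3.7,0,0,1.8,-3.7,0,0,1.8,-3.7,0,0,1.8,-3.7,0,0,1.8,-3.7,0,0,1.8,-3.7,0,0,1.8,-3.7,0,0,1.8,-3.7,0,0,1.8,-3.7,0,0,1.8,-3.7,0,0,1.8,-3.7,0,0]' && python3 -c "
from h import *
delta(*ST,.33,SY); print(sense()['joints'])"
```

```text
clock: 0.93
eef_pos: [0.4957, -0.2967, 0.4045]
tcp_rot: [-3.141, 0.0, 0.378]
ft_force: [0.1, -0.7, 0.5]
opening: 0.0869
finger_force: 0.0
clock: 1.85
eef_pos: [0.5284, 0.1547, 0.4046]
tcp_rot: [3.141, 0.0, 0.377]
ft_force: [0.6, 0.0, -0.1]
opening: 0.0868
finger_force: 0.0
tool cm [  7.07 -15.15   7.46] twist deg 0.0 rows 4.390835436707767
[ 0.29288263  0.16187474 -0.69043616  1.68087507  0.10626236  1.3369352
 -1.60921772]
```

```bash
python3 -m handwheel '[1.6,-3.2,0,0,1.6,-3.2,0,0,1.6,-3.2,0,0,1.2,-2.8,2.5,0,1,-2.6,2.5,0,0,0,2,0,0,0,0,0,0,0,0,0,0,0,0,0]' && python3 -c "
from h import *
delta(*ST,.259,SY)"
```

```text
clock: 2.6
eef_pos: [0.5395, 0.3171, 0.3357]
tcp_rot: [3.141, -0.001, 0.376]
ft_force: [0.0, 0.4, -0.0]
opening: 0.0872
finger_force: 0.0
tool cm [ 0.06 -0.46  7.67] twist deg -0.1 rows 1.8420351959676657
```

```bash
python3 -m handwheel '[0,-0.5,2,0,0,0,2,0,0,0,2,0,0,0,1.8,0,0,0,0,0,0,0,0,0]' && python3 -m handwheel '[0,0,0,0,0,0,0,0,0,0,0,0,0,0,0,0,0,0,0,0,0,0,0,0,0,0,0,0,0,0,0,0]' 1 55
```

```text
clock: 3.1
eef_pos: [0.5376, 0.3217, 0.2577]
tcp_rot: [3.141, -0.001, 0.376]
ft_force: [-0.2, -0.3, 0.7]
opening: 0.0867
finger_force: 0.0
clock: 3.77
eef_pos: [0.5367, 0.3228, 0.2567]
tcp_rot: [3.142, 0.0, 0.378]
ft_force: [0.3, 0.4, 0.5]
opening: 0.0417
finger_force: 0.0
```

```bash
python3 -m handwheel '[0,0,0,0,0,0,0,0,0,0,0,0,0,0,0,0,0,0,0,0,0,0,0,0,0,0,0,0,0,0,0,0]'
```

```text
clock: 4.43
eef_pos: [0.5367, 0.3228, 0.2567]
tcp_rot: [-3.141, 0.0, 0.378]
ft_force: [0.9, 0.8, -0.0]
opening: 0.0139
finger_force: 55.0
```

```bash
python3 -m handwheel '[0,0,-2,0,0,0,-3.5,0,0,0,-3.5,0,0,0,-3.5,0,0,0,-2.5,0,0,0,0,0]' && cat >> h.py <<'E'
def slot(phi,r=.032,z=None,dx=.001):
    "TCP target for pin at polar phi deg from slot mid, tool yaw following; dx: pin offset along tool x"
    th=PY+np.pi+np.radians(phi); yaw=PY+np.radians(phi)
    p=PU+r*np.array([np.cos(th),np.sin(th)])-dx*np.array([np.cos(yaw),np.sin(yaw)])
    delta(*p,z,yaw); print('target',p.round(4),'yaw',round(np.degrees(yaw),1))
E
python3 -c "
from h import *
slot(-60,z=.405);slot(0,z=.405); print(sense()['joints'])"
```

```text
clock: 4.93
eef_pos: [0.5374, 0.324, 0.4132]
tcp_rot: [-3.141, -0.01, 0.378]
ft_force: [0.0, 1.3, -0.2]
opening: 0.0142
finger_force: 55.0
tool cm [-7.88 29.45  0.82] twist deg 94.1 rows 7.313755597918974
target [0.5728 0.0212] yaw -72.5
tool cm [-10.85  30.89   0.82] twist deg 34.1 rows 7.853965105266414
target [ 0.5505 -0.0032] yaw -12.5
[ 0.00797923  0.35336537 -0.7569014   1.48261657  0.24628326  1.3924481
 -1.95239577]
```

```bash
sed -i 's/yaw=PY+np.radians(phi)$/yaw=PY+.7*np.radians(phi)/; s/yaw=PY+np.radians(phi);/yaw=PY+.7*np.radians(phi);/' h.py; grep -n "yaw=PY" h.py; python3 -c "
from h import *
slot(-62,z=.405)"
python3 -m handwheel '[-1,3.7,0,0,-1,3.7,0,0,-1,3.7,0,0,-1,3.7,0,0,-1,3.7,0,0,-1,3.7,0,0,-1,3.7,0,0,-0.8,3.5,0,0]' && python3 -m handwheel '[0,0,0,7,0,0,0,7,0,0,0,7,0,0,0,7,0,0,0,7,0,0,0,7,0,0,0,7,0,0,0,7,0,0,0,7,0,0,0,7,0,0,0,7,0,0,0,0]' && python3 -c "
from h import *
slot(-62,z=.395); print(sense()['joints'])"
```

```text
20:    th=PY+np.pi+np.radians(phi); yaw=PY+.7*np.radians(phi)
tool cm [-7.8  29.46  0.82] twist deg 77.5 rows 7.311475222529075
target [0.5736 0.0214] yaw -55.9
clock: 5.6
eef_pos: [0.5722, 0.0181, 0.4059]
tcp_rot: [3.141, 0.002, 0.377]
ft_force: [0.8, 0.6, -1.1]
opening: 0.0139
finger_force: 55.0
clock: 6.6
eef_pos: [0.5724, 0.0206, 0.4057]
tcp_rot: [3.14, 0.001, -0.964]
ft_force: [0.1, 0.6, -2.1]
opening: 0.0139
finger_force: 55.0
tool cm [ 0.   -0.14  1.07] twist deg 0.7 rows 0.259343730286733
target [0.5736 0.0214] yaw -55.9
[ 0.34386024  0.18839936 -0.48294203  1.63222479  0.08955143  1.34464159
 -2.6868394 ]
```

```bash
sed -i 's/\.7\*np.radians/.5*np.radians/' h.py; python3 -m handwheel '[0,-0.1,1.6,-6,0,0,0,-6,0,0,0,0,0,0,0,0]' && python3 - <<'E'
from h import *
slot(-62)
for n in('side','top'):
    s=snap(n,n+'1'); 
    for nm,r in(('in',.0255),('out',.0385)):
        pass
s=dict(np.load('side1.npz')); t0=dict(np.load('side0.npz'))
f=8
def draw(s):
    u0,v0=310,125; im=cv2.resize(s['pixels'][v0:v0+74,u0:u0+90],None,fx=f,fy=f,interpolation=cv2.INTER_CUBIC)
    return im
a=draw(s); b=draw(t0)
for r in(.0255,.0385):
  for ph in range(-75,76,5):
    th=PY+np.pi+np.radians(ph); u,v=proj(s,[*(PU+r*np.array([np.cos(th),np.sin(th)])),.13]); cv2.circle(b,(int((u+.5-310)*f),int((v+.5-125)*f)),1,(0,0,255),-1)
cv2.imwrite('pics/c.png',np.vstack([a,b])[:, :720][:1184]); 
im=np.hstack([a,b]); cv2.imwrite('pics/c.png',cv2.resize(im,(800,int(im.shape[0]*800/im.shape[1]))))
E
```

```text
clock: 6.93
eef_pos: [0.5734, 0.0212, 0.3903]
tcp_rot: [3.141, 0.001, -0.76]
ft_force: [0.2, 0.4, -1.5]
opening: 0.0139
finger_force: 55.0
tool cm [-0.  0. -0.] twist deg -0.0 rows 0.0006134465056093621
target [0.5734 0.0212] yaw -43.5
```

View pics/c.png

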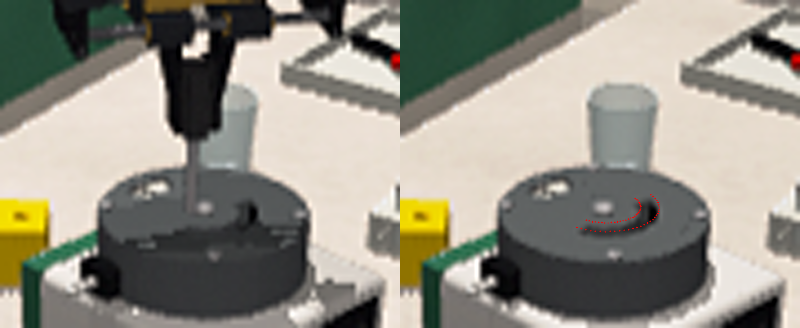

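```bash
python3 -m handwheel '[0,0,0.6,0,0,0,0.6,0,0,0,0.6,0,0,0,0.6,0,0,0,0,0]' && python3 -m handwheel '[0,0,0.6,0,0,0,0.4,0,0,0,0,0]'
```

```text
clock: 7.45
eef_pos: [0.573, 0.0212, 0.3647]
tcp_rot: [3.139, 0.002, -0.757]
ft_force: [0.1, -0.3, -2.1]
opening: 0.0138
finger_force: 55.0
clock: 7.7
eef_pos: [0.5732, 0.0212, 0.3556]
tcp_rot: [3.14, 0.001, -0.757]
ft_force: [-0.4, -0.4, -0.8]
opening: 0.0137
finger_force: 55.0
```

```bash
python3 -m handwheel '[0,0,0.2,0,0,0,0,0]' && python3 -m handwheel '[0,0,0.15,0,0,0,0,0]'&& python3 -m handwheel '[0,0,0.1,0,0,0,0,0]'
```

```text
clock: 7.87
eef_pos: [0.5735, 0.0213, 0.3545]
tcp_rot: [3.141, 0.0, -0.757]
ft_force: [-0.1, -0.7, -1.7]
opening: 0.0135
finger_force: 55.0
clock: 8.03
eef_pos: [0.5735, 0.0213, 0.3532]
tcp_rot: [3.142, -0.0, -0.757]
ft_force: [0.1, -0.2, -1.7]
opening: 0.0138
finger_force: 55.0
clock: 8.2
eef_pos: [0.5736, 0.0213, 0.3526]
tcp_rot: [-3.141, -0.0, -0.757]
ft_force: [-0.6, 0.1, 0.5]
opening: 0.0137
finger_force: 55.0
```

```bash
python3 -m handwheel '[0,0,0.1,0,0,0,0,0]' && python3 -m handwheel '[0,0,0.1,0,0,0,0,0]'&& python3 -m handwheel '[0,0,0.1,0,0,0,0,0]'
```

```text
clock: 8.37
eef_pos: [0.5737, 0.0214, 0.3523]
tcp_rot: [-3.141, -0.001, -0.757]
ft_force: [-1.8, -1.2, 4.0]
opening: 0.0134
finger_force: 55.0
clock: 8.53
eef_pos: [0.5737, 0.0214, 0.352]
tcp_rot: [-3.141, -0.001, -0.757]
ft_force: [-3.3, 0.4, 9.5]
opening: 0.0135
finger_force: 55.0
clock: 8.7
eef_pos: [0.5737, 0.0215, 0.3519]
tcp_rot: [-3.141, -0.002, -0.757]
ft_force: [-3.5, 0.1, 12.3]
opening: 0.014
finger_force: 55.0
```

```bash
cat >> h.py <<'E'
def arc(p0,p1,st,r=.032,dx=.001):
    def T(ph):
        th=PY+np.pi+np.radians(ph); y=PY+.5*np.radians(ph)
        return PU+r*np.array([np.cos(th),np.sin(th)])-dx*np.array([np.cos(y),np.sin(y)]),y
    a=np.arange(p0,p1+st/2,st)
    for u,w in zip(a[:-1],a[1:]):
        p,y=T(u); q,y2=T(w); d=(q-p)*100; c,s=np.cos(y),np.sin(y)
        print(round(u),'->',round(w),(c*d[0]+s*d[1]).round(2),(s*d[0]-c*d[1]).round(2),'tw',-np.degrees(y2-y).round(1))
def where(dx=.001):
    e=sense(); y=e['tcp_rot'][2]; p=e['eef_pos'][:2]+dx*np.array([np.cos(y),np.sin(y)])-PU
    print('phi',round((np.degrees(np.arctan2(p[1],p[0])-PY)-180+180)%360-180,1),'r mm',round(np.hypot(*p)*1000,1),'tip z',round(e['eef_pos'][2]-.2467,4))
E
python3 -c "
from h import *
where(); arc(-62,66,8)"
```

```text
phi -62.7 r mm 32.2 tip z 0.1052
-62 -> -54 -0.2 0.4 tw -4.0
-54 -> -46 -0.17 0.42 tw -4.0
-46 -> -38 -0.15 0.43 tw -4.0
-38 -> -30 -0.12 0.44 tw -4.0
-30 -> -22 -0.08 0.45 tw -4.0
-22 -> -14 -0.05 0.45 tw -4.0
-14 -> -6 -0.02 0.45 tw -4.0
-6 -> 2 0.01 0.45 tw -4.0
2 -> 10 0.04 0.45 tw -4.0
10 -> 18 0.07 0.45 tw -4.0
18 -> 26 0.1 0.44 tw -4.0
26 -> 34 0.13 0.43 tw -4.0
34 -> 42 0.16 0.42 tw -4.0
42 -> 50 0.19 0.41 tw -4.0
50 -> 58 0.22 0.4 tw -4.0
58 -> 66 0.24 0.38 tw -4.0
```

```bash
python3 -m handwheel '[0,0,-0.13,0,-0.1,0.2,0,-2,-0.1,0.2,0,-2,0,0,0,0]' && python3 -m handwheel '[-0.08,0.21,0,-2,-0.08,0.21,0,-2,0,0,0,0]' && python3 -m handwheel '[-0.07,0.22,0,-2,-0.07,0.22,0,-2,0,0,0,0]'; python3 -c "
from h import *
where()"
```

```text
clock: 9.03
eef_pos: [0.5701, 0.02, 0.3522]
tcp_rot: [-3.139, -0.003, -0.686]
ft_force: [0.2, -0.5, 6.6]
opening: 0.0136
finger_force: 55.0
clock: 9.28
eef_pos: [0.5651, 0.0171, 0.35]
tcp_rot: [3.14, 0.001, -0.617]
ft_force: [-0.3, -0.4, -2.1]
opening: 0.0137
finger_force: 55.0
clock: 9.53
eef_pos: [0.5617, 0.0146, 0.35]
tcp_rot: [3.142, 0.001, -0.548]
ft_force: [0.3, 0.8, -1.1]
opening: 0.0135
finger_force: 55.0
phi -37.9 r mm 31.6 tip z 0.1033
```

```bash
python3 -m handwheel '[0,0,0.3,0,0,0,0,0]' && python3 -m handwheel '[0,0,0.3,0,0,0,0.3,0,0,0,0,0]' && python3 -m handwheel '[0,0,0.2,0,0,0,0,0]'
```

```text
clock: 9.7
eef_pos: [0.562, 0.0147, 0.3469]
tcp_rot: [-3.141, 0.0, -0.549]
ft_force: [1.7, 0.8, -2.0]
opening: 0.0139
finger_force: 55.0
clock: 9.95
eef_pos: [0.562, 0.0148, 0.3409]
tcp_rot: [-3.141, 0.0, -0.547]
ft_force: [1.0, 0.7, -2.7]
opening: 0.0139
finger_force: 55.0
clock: 10.12
eef_pos: [0.5619, 0.0148, 0.3392]
tcp_rot: [-3.141, 0.0, -0.547]
ft_force: [1.6, 1.4, -2.1]
opening: 0.0137
finger_force: 55.0
```

```bash
cat >> h.py <<'E'
def rect(s,z=.122,k=8):
    "polar-unrolled dial band in window: columns = pump angle +22..-22 deg (left..right seen with tops up), rows = r 64..42mm"
    ang=np.radians(np.linspace(22,-22,44*k)); rr=np.linspace(.064,.042,22*k)
    M=np.zeros((22*k,44*k,2),np.float32)
    A,R=np.meshgrid(ang,rr); X=PU[0]+R*np.cos(PY+A); Y=PU[1]+R*np.sin(PY+A)
    q=np.stack([X,Y,np.full_like(X,z),np.ones_like(X)],-1)@np.linalg.inv(s['pose']).T
    u=s['cx']-s['fx']*q[...,0]/q[...,2]; v=s['cy']+s['fy']*q[...,1]/q[...,2]
    return cv2.remap(s['pixels'],u.astype(np.float32),v.astype(np.float32),cv2.INTER_CUBIC)
E
python3 - <<'E'
from h import *
s=snap('side','side2'); t=snap('top','top2'); s0=dict(np.load('side0.npz')); t0=dict(np.load('top0.npz'))
A=np.vstack([np.hstack([rect(t0),rect(s0)]),np.hstack([rect(t),rect(s)])])
cv2.imwrite('pics/d.png',A); print(A.shape)
E
```

```text
(352, 704, 3)
```

View pics/d.png

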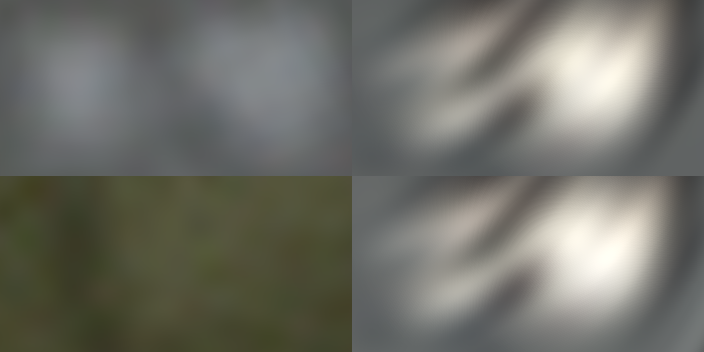

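```bash
python3 -m handwheel '[-0.06,0.22,0,-2,-0.06,0.22,0,-2,-0.04,0.22,0,-2,-0.04,0.22,0,-2,-0.03,0.22,0,-2,-0.02,0.23,0,-2,-0.01,0.22,0,-2,-0.01,0.23,0,-2,0,0,0,0]'; python3 -c "
from h import *
where()"
```

```text
clock: 10.97
eef_pos: [0.5525, 0.0006, 0.3397]
tcp_rot: [-3.139, -0.001, -0.266]
ft_force: [3.3, 3.6, -2.5]
opening: 0.0137
finger_force: 55.0
phi -7.5 r mm 31.1 tip z 0.093
```

```bash
python3 -m handwheel '[0.01,0.23,0,-2,0,0.22,0,-2,0.02,0.23,0,-2,0.02,0.22,0,-2,0.03,0.23,0,-2,0.04,0.22,0,-2,0.05,0.22,0,-2,0.05,0.22,0,-2,0,0,0,0]' && python3 -m handwheel '[0.06,0.22,0,-2,0.07,0.21,0,-2,0.08,0.21,0,-2,0.08,0.21,0,-2,0.09,0.21,0,-2,0.1,0.2,0,-2,0.11,0.2,0,-2,0.11,0.2,0,-2,0.12,0.19,0,-2,0,0,0,0]'; python3 -c "
from h import *
where(); print(sense()['joints'][6])"
```

```text
clock: 11.72
eef_pos: [0.5517, -0.0167, 0.3397]
tcp_rot: [-3.139, 0.0, 0.013]
ft_force: [0.3, 4.7, -0.6]
opening: 0.0139
finger_force: 55.0
clock: 12.55
eef_pos: [0.5616, -0.0339, 0.3389]
tcp_rot: [-3.138, 0.004, 0.327]
ft_force: [-2.6, 4.3, 0.1]
opening: 0.0135
finger_force: 55.0
phi 61.7 r mm 30.8 tip z 0.0922
-1.331942164833216
```

```bash
python3 -m handwheel '[-0.1,-0.2,0,2,0,0,-0.6,0,0,0,-0.7,0,0,0,-0.6,0,0,0,0,0]'; python3 -c "
from h import *
where(); slot(-33); arc(60,-36,-12); s=snap('side','side3');np.save('r3.npy',rect(s))"
```

```text
clock: 12.97
eef_pos: [0.5616, -0.034, 0.3607]
tcp_rot: [3.139, -0.003, 0.29]
ft_force: [0.2, -0.4, -1.5]
opening: 0.0135
finger_force: 55.0
phi 61.7 r mm 30.9 tip z 0.114
tool cm [ 1.14 -4.57 -0.  ] twist deg 45.6 rows 1.1287799715981057
target [0.5594 0.013 ] yaw -29.0
60 -> 48 -0.27 -0.62 tw 6.0
48 -> 36 -0.21 -0.65 tw 6.0
36 -> 24 -0.14 -0.66 tw 6.0
24 -> 12 -0.07 -0.68 tw 6.0
12 -> 0 0.0 -0.68 tw 6.0
0 -> -12 0.07 -0.68 tw 6.0
-12 -> -24 0.14 -0.66 tw 6.0
-24 -> -36 0.21 -0.65 tw 6.0
```

```bash
python3 -m handwheel '[-0.3,-0.6,0,6,-0.25,-0.64,0,6,-0.2,-0.66,0,6,-0.1,-0.68,0,6,-0.02,-0.68,0,6,0.05,-0.68,0,6,0.12,-0.67,0,6,0.16,-0.6,0,5,0,0,0,0]'; python3 -c "
from h import *
where(); slot(-33)"
```

```text
clock: 13.77
eef_pos: [0.5598, 0.0154, 0.3586]
tcp_rot: [-3.141, -0.0, -0.53]
ft_force: [-0.2, 0.3, -0.8]
opening: 0.0138
finger_force: 55.0
phi -36.2 r mm 33.5 tip z 0.1119
tool cm [ 0.09  0.22 -0.  ] twist deg -1.4 rows 0.056921612745755294
target [0.5594 0.013 ] yaw -29.0
```

```bash
python3 -m handwheel '[0.09,0.2,0.3,0,0,0,0.3,0,0,0,0.15,0,0,0,0,0]'&& python3 -m handwheel '[0,0,0.15,0,0,0,0.1,0,0,0,0,0]'; python3 -c "
from h import *
where()"
```

```text
clock: 14.1
eef_pos: [0.5588, 0.0115, 0.3503]
tcp_rot: [3.141, 0.001, -0.53]
ft_force: [-0.1, -0.4, -1.5]
opening: 0.0137
finger_force: 55.0
clock: 14.35
eef_pos: [0.5591, 0.0121, 0.3483]
tcp_rot: [3.141, 0.0, -0.53]
ft_force: [0.4, 0.5, -1.7]
opening: 0.0139
finger_force: 55.0
phi -31.3 r mm 31.6 tip z 0.1016
```

In the next notch: no contact at the 106 mm ring top. Going deeper and starting the second stroke.

```bash
python3 -m handwheel '[0,0,0.4,0,0,0,0.4,0,0,0,0.1,0,0,0,0,0]' && python3 -m handwheel '[-0.06,0.22,0,-2,-0.05,0.22,0,-2,-0.04,0.22,0,-2,-0.04,0.22,0,-2,-0.03,0.22,0,-2,-0.02,0.23,0,-2,-0.01,0.22,0,-2,0,0,0,0]'; python3 -c "
from h import *
where()"
```

```text
clock: 14.68
eef_pos: [0.5589, 0.0121, 0.3388]
tcp_rot: [3.141, 0.001, -0.53]
ft_force: [-0.9, -0.5, -1.1]
opening: 0.0138
finger_force: 55.0
clock: 15.35
eef_pos: [0.5513, 0.0007, 0.3399]
tcp_rot: [-3.138, -0.002, -0.283]
ft_force: [4.1, 4.4, -3.3]
opening: 0.0134
finger_force: 55.0
phi -6.9 r mm 32.3 tip z 0.0932
```

```bash
python3 -m handwheel '[0,0.23,0,-2,0,0.22,0,-2,0.01,0.23,0,-2,0.02,0.22,0,-2,0,0,0,0]'; python3 -m handwheel '[0.03,0.23,0,-2,0.04,0.22,0,-2,0.05,0.22,0,-2,0.05,0.22,0,-2,0,0,0,0]'; python3 -c "
from h import *
where()"
```

```text
clock: 15.77
eef_pos: [0.5494, -0.0081, 0.34]
tcp_rot: [-3.138, -0.002, -0.144]
ft_force: [1.2, 4.0, -1.9]
opening: 0.0137
finger_force: 55.0
clock: 16.18
eef_pos: [0.5499, -0.0171, 0.3399]
tcp_rot: [-3.139, -0.001, -0.005]
ft_force: [1.4, 4.7, -0.3]
opening: 0.0135
finger_force: 55.0
phi 24.6 r mm 32.5 tip z 0.0932
```

```bash
python3 -m handwheel '[0.06,0.22,0,-2,0.07,0.21,0,-2,0.08,0.21,0,-2,0.08,0.21,0,-2,0,0,0,0]'; python3 -c "
from h import *
where()"; python3 -m handwheel '[0.09,0.21,0,-2,0.1,0.2,0,-2,0.11,0.2,0,-2,0.11,0.2,0,-2,0,0,0,0]'; python3 -c "
from h import *
where()"
```

```text
clock: 16.6
eef_pos: [0.5515, -0.0202, 0.3397]
tcp_rot: [-3.13, 0.005, 0.138]
ft_force: [-6.5, 15.8, 5.6]
opening: 0.014
finger_force: 55.0
phi 30.4 r mm 31.7 tip z 0.093
clock: 17.02
eef_pos: [0.5548, -0.0228, 0.3395]
tcp_rot: [-3.12, 0.01, 0.281]
ft_force: [-15.4, 23.8, 15.6]
opening: 0.0139
finger_force: 55.2
phi 37.0 r mm 29.6 tip z 0.0928
```

```bash
python3 -m handwheel '[-0.11,-0.2,0,2,-0.11,-0.2,0,2,-0.1,-0.2,0,2,-0.09,-0.21,0,2,0,0,0,0]'; python3 -c "
from h import *
where()";python3 -m handwheel '[-0.08,-0.21,0,2,-0.08,-0.21,0,2,0,0,0,0]'; python3 -c "
from h import *
where()"
```

```text
clock: 17.43
eef_pos: [0.5512, -0.02, 0.3398]
tcp_rot: [-3.131, 0.004, 0.136]
ft_force: [-5.8, 14.2, 4.6]
opening: 0.0137
finger_force: 55.0
phi 29.9 r mm 31.9 tip z 0.0931
clock: 17.68
eef_pos: [0.5502, -0.0187, 0.3398]
tcp_rot: [-3.135, 0.001, 0.064]
ft_force: [-0.9, 9.7, 0.7]
opening: 0.0138
finger_force: 55.0
phi 27.3 r mm 32.6 tip z 0.0931
```

```bash
python3 -c "
from h import *
slot(18.2)"; python3 -m handwheel '[-0.06,-0.21,0,2,-0.05,-0.22,0,2,-0.05,-0.22,0,2,0,0,0,0]'; python3 -c "
from h import *
where();slot(18.2)"
```

```text
tool cm [-0.   -0.53 -0.  ] twist deg 7.1 rows 0.12642954914568325
target [ 0.5499 -0.0134] yaw -3.4
clock: 18.02
eef_pos: [0.5485, -0.0168, 0.3394]
tcp_rot: [3.14, 0.001, -0.043]
ft_force: [-0.9, 0.0, -0.8]
opening: 0.0132
finger_force: 55.0
phi 23.6 r mm 33.8 tip z 0.0927
tool cm [ 0.12 -0.34 -0.  ] twist deg 1.0 rows 0.08717810932199464
target [ 0.5499 -0.0134] yaw -3.4
```

```bash
python3 -m handwheel '[0.1,-0.26,0,1,0,0,0,0,0,0,-0.6,0,0,0,-0.7,0,0,0,-0.6,0,0,0,0,0]'; python3 -c "
from h import *
where();slot(64); arc(20,64,11)"
```

```text
clock: 18.52
eef_pos: [0.5506, -0.0143, 0.3606]
tcp_rot: [3.141, -0.003, -0.059]
ft_force: [0.3, 1.0, -0.6]
opening: 0.0135
finger_force: 55.0
phi 19.9 r mm 31.4 tip z 0.1139
tool cm [ 1.25  2.07 -0.  ] twist deg -22.9 rows 0.5798164907755771
target [ 0.5618 -0.0357] yaw 19.5
20 -> 31 0.16 0.6 tw -5.5
31 -> 42 0.22 0.58 tw -5.5
42 -> 53 0.27 0.56 tw -5.5
53 -> 64 0.33 0.53 tw -5.5
```

```bash
python3 -m handwheel '[0.16,0.6,0,-5.5,0.2,0.58,0,-5.5,0.25,0.56,0,-5.5,0.3,0.53,0,-5.5,0,0,0,0]'; python3 -c "
from h import *
where();slot(64)"; python3 -m handwheel '[0,0,0.3,0,0,0,0.3,0,0,0,0.2,0,0,0,0,0]'&& python3 -m handwheel '[0,0,0.15,0,0,0,0.1,0,0,0,0,0]'; python3 -c "
from h import *
where()"
```

```text
clock: 18.93
eef_pos: [0.5612, -0.0368, 0.3587]
tcp_rot: [3.141, -0.001, 0.326]
ft_force: [-0.1, -0.0, -1.5]
opening: 0.0136
finger_force: 55.0
phi 64.4 r mm 33.2 tip z 0.112
tool cm [ 0.09 -0.08 -0.  ] twist deg -0.8 rows 0.029713001935555778
target [ 0.5618 -0.0357] yaw 19.5
clock: 19.27
eef_pos: [0.5603, -0.0354, 0.3498]
tcp_rot: [-3.141, 0.001, 0.325]
ft_force: [-0.9, 0.3, -1.8]
opening: 0.0139
finger_force: 55.0
clock: 19.52
eef_pos: [0.5606, -0.0356, 0.3478]
tcp_rot: [3.142, 0.0, 0.325]
ft_force: [-0.6, 1.3, -1.3]
opening: 0.0137
finger_force: 55.0
phi 62.3 r mm 32.7 tip z 0.1011
```

```bash
python3 -m handwheel '[0,0,0.4,0,0,0,0.4,0,0,0,0.1,0,0,0,0,0]' && python3 -m handwheel '[-0.11,-0.2,0,2,-0.11,-0.2,0,2,-0.1,-0.2,0,2,-0.1,-0.2,0,2,-0.09,-0.21,0,2,-0.08,-0.21,0,2,-0.08,-0.21,0,2,-0.07,-0.22,0,2,-0.06,-0.22,0,2,-0.05,-0.22,0,2,0,0,0,0]'; python3 -c "
from h import *
where()"; python3 -m handwheel '[-0.05,-0.22,0,2,-0.04,-0.22,0,2,-0.03,-0.22,0,2,-0.02,-0.22,0,2,-0.02,-0.23,0,2,-0.01,-0.23,0,2,0,-0.22,0,2,0,-0.23,0,2,0,0,0,0]'; python3 -c "
from h import *
where()"
```

```text
clock: 19.85
eef_pos: [0.5605, -0.0357, 0.3383]
tcp_rot: [-3.141, 0.001, 0.325]
ft_force: [0.6, 0.1, -1.2]
opening: 0.0135
finger_force: 55.0
clock: 20.77
eef_pos: [0.5494, -0.0183, 0.3392]
tcp_rot: [3.139, -0.002, -0.026]
ft_force: [2.5, -4.4, -2.8]
opening: 0.0136
finger_force: 55.0
phi 26.5 r mm 33.2 tip z 0.0925
clock: 21.52
eef_pos: [0.5501, -0.0006, 0.3392]
tcp_rot: [3.139, -0.001, -0.304]
ft_force: [1.0, -5.1, -0.7]
opening: 0.0137
finger_force: 55.0
phi -4.1 r mm 33.0 tip z 0.0925
```

```bash
python3 -m handwheel '[0.02,-0.22,0,2,0.02,-0.22,0,2,0.03,-0.22,0,2,0.04,-0.22,0,2,0.05,-0.22,0,2,0,0,0,0]'; python3 -c "
from h import *
where()"
```

```text
clock: 22.02
eef_pos: [0.5552, 0.0093, 0.339]
tcp_rot: [3.139, 0.0, -0.478]
ft_force: [-0.5, -4.6, 0.6]
opening: 0.0139
finger_force: 55.0
phi -23.3 r mm 32.8 tip z 0.0923
```

```bash
python3 -m handwheel '[0.03,-0.1,0,0.8,0,0,0,0]'; python3 -c "
from h import *
where()"; python3 -m handwheel '[-0.04,0.22,0,0,-0.04,0.17,0,0,0,0,0,0]'; python3 -c "
from h import *
where()
s=snap('side','side4'); s0=dict(np.load('side0.npz')); s3=dict(np.load('side3.npz'))
cv2.imwrite('pics/e.png',np.vstack([np.hstack([rect(s0),rect(s3)]),np.hstack([rect(s),rect(s)])]))
print(proj(s,[*(PU+.053*np.array([np.cos(PY),np.sin(PY)])),.122]))
cv2.imwrite('pics/e.png',np.hstack([cv2.resize(q['pixels'][158:176,330:356],None,fx=15,fy=15,interpolation=cv2.INTER_CUBIC) for q in(s0,s)]))"
```

```text
clock: 22.18
eef_pos: [0.5558, 0.0104, 0.3389]
tcp_rot: [3.139, 0.001, -0.491]
ft_force: [-1.8, -4.6, 0.0]
opening: 0.0139
finger_force: 55.0
phi -25.3 r mm 32.9 tip z 0.0922
clock: 22.43
eef_pos: [0.5534, 0.0092, 0.339]
tcp_rot: [-3.14, 0.001, -0.49]
ft_force: [-0.1, 0.6, -1.1]
opening: 0.0139
finger_force: 55.0
phi -21.3 r mm 34.2 tip z 0.0923
(np.float64(343.63623736796484), np.float64(167.73246945643749))
```

View pics/e.png

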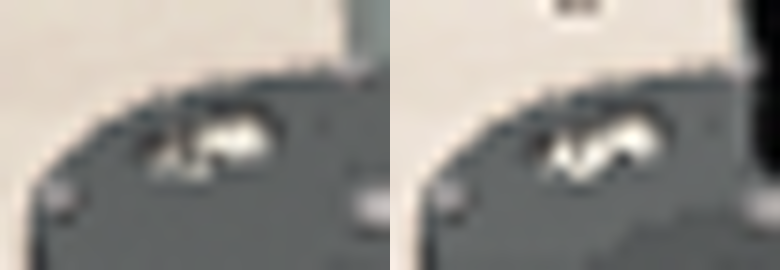

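```bash
cat > fit.py <<'E'
from h import *
K=4 # px/mm in polar atlas: columns=angle 0.25deg, rows r 42..64 in .25mm
def band():
    im=np.full((88,1440),255,np.uint8)
    for k in range(10):
        g=np.zeros((80,80),np.uint8); cv2.putText(g,str(k),(15,65),cv2.FONT_HERSHEY_SIMPLEX,2,255,7,cv2.LINE_AA)
        x,y,w,h=cv2.boundingRect((g>60).astype(np.uint8)); ww=round(9/53*57.3*4) if k!=1 else 16
        g=cv2.resize(g[y:y+h,x:x+w],(ww,56)); c=((-36*k)%360)*4
        cols=(c+(ww/2-np.arange(ww))).astype(int)%1440 # digit's left = CCW side (larger angle)
        im[16:72,cols]=255-g   # row 0 = r 64 (outer), digit top outward
    return im
B=band()
def render(s,dial,z,u0,v0,w,h,ss=6):
    ys,xs=np.mgrid[0:h*ss,0:w*ss]; u=u0+(xs+.5)/ss-.5; v=v0+(ys+.5)/ss-.5
    def pl(z):
        a=np.stack([(u-s['cx'])/s['fx'],-(v-s['cy'])/s['fy'],-np.ones_like(u)],-1)@s['pose'][:3,:3].T; o=s['pose'][:3,3]
        q=o+a*((z-o[2])/a[...,2])[...,None]; q=q[...,:2]-PU
        return np.hypot(q[...,0],q[...,1])*1000,(np.degrees(np.arctan2(q[...,1],q[...,0])-PY)+180)%360-180
    r,a=pl(.13); win=(r>44)&(r<62)&(abs(a)<18.5)
    r,a=pl(z); i=np.clip(((64-r)*4),0,87).astype(int); j=(((a-dial)%360)*4).astype(int)%1440
    im=np.where(win,B[i,j]/255.,0.15)*1.0
    return cv2.GaussianBlur(cv2.resize(im,(w,h),interpolation=cv2.INTER_AREA),(0,0),.5),cv2.resize(win.astype(float),(w,h),interpolation=cv2.INTER_AREA)
def fit(s,z=.126,lo=0,hi=335,step=2,sh=(-1,-.5,0,.5,1)):
    c=PU+.053*np.array([np.cos(PY),np.sin(PY)]); u,v=proj(s,[*c,.128]); u0,v0,w,h=int(u)-8,int(v)-7,17,14
    g=cv2.cvtColor(s['pixels'],cv2.COLOR_BGR2GRAY)[v0:v0+h,u0:u0+w].astype(float); out=[]
    for d in np.arange(lo,hi,step):
        m,win=render(s,d,z,u0,v0,w,h); b=(-9,0,0)
        for dx in sh:
            for dy in sh:
                M=np.float32([[1,0,dx],[0,1,dy]]); mm=cv2.warpAffine(m,M,(w,h),borderMode=cv2.BORDER_REPLICATE); k=cv2.warpAffine(win,M,(w,h))>.02
                b=max(b,(np.corrcoef(mm[k],g[k])[0,1],dx,dy))
        out.append((d,*b))
    return sorted(out,key=lambda t:-t[1])
if __name__=='__main__':
    for f in('side0','top0','side3','side4'):
        s=dict(np.load(f+'.npz'))
        for z in(.127,.122):
            print(f,z,[(int(a),round(b,3),x,y) for a,b,x,y in fit(s,z)[:7]])
E
python3 fit.py
```

```text
side0 0.127 [(272, np.float64(0.541), 1, 1), (198, np.float64(0.537), 1, 1), (270, np.float64(0.536), 1, 1), (92, np.float64(0.536), 1, 1), (200, np.float64(0.536), 1, 1), (164, np.float64(0.532), 1, 1), (162, np.float64(0.532), 1, 1)]
side0 0.122 [(156, np.float64(0.439), 0.5, 1), (84, np.float64(0.439), 0.5, 1), (230, np.float64(0.438), 1, 1), (228, np.float64(0.438), 0.5, 1), (160, np.float64(0.438), 1, 1), (88, np.float64(0.438), 1, 1), (264, np.float64(0.437), 0.5, 1)]
top0 0.127 [(182, np.float64(0.888), 0, 0.5), (74, np.float64(0.878), 0, 0.5), (218, np.float64(0.877), 0, 0.5), (290, np.float64(0.877), 0, 0.5), (326, np.float64(0.876), 0, 0.5), (2, np.float64(0.875), 0, 0.5), (184, np.float64(0.87), 0.5, 0.5)]
top0 0.122 [(182, np.float64(0.879), 0, 0.5), (110, np.float64(0.87), 0, 0.5), (180, np.float64(0.868), 0, 0.5), (326, np.float64(0.866), 0, 0.5), (290, np.float64(0.866), 0, 0.5), (74, np.float64(0.866), 0, 0.5), (112, np.float64(0.861), 0.5, 0.5)]
side3 0.127 [(248, np.float64(0.349), 0, 1), (246, np.float64(0.346), 0, 1), (68, np.float64(0.345), 0, 1), (66, np.float64(0.343), 0, 1), (234, np.float64(0.328), 0, 1), (306, np.float64(0.328), 0.5, 1), (198, np.float64(0.326), 0.5, 1)]
side3 0.122 [(100, np.float64(0.318), 0, 1), (316, np.float64(0.318), 0, 1), (208, np.float64(0.317), 0, 1), (64, np.float64(0.317), 0, 1), (280, np.float64(0.315), 0, 1), (170, np.float64(0.315), 0, 1), (172, np.float64(0.309), 0, 1)]
side4 0.127 [(272, np.float64(0.537), 1, 1), (200, np.float64(0.531), 1, 1), (198, np.float64(0.529), 1, 1), (270, np.float64(0.529), 1, 1), (92, np.float64(0.527), 1, 1), (164, np.float64(0.527), 1, 1), (306, np.float64(0.526), 0.5, 1)]
side4 0.122 [(156, np.float64(0.463), 0.5, 1), (84, np.float64(0.463), 0.5, 1), (228, np.float64(0.462), 0.5, 1), (264, np.float64(0.461), 0.5, 1), (226, np.float64(0.461), 0.5, 1), (48, np.float64(0.461), 0.5, 1), (194, np.float64(0.461), 0.5, 1)]
```

```bash
python3 -m handwheel '[0.05,0,-0.6,0,0.05,0,-1,0,0,0,-1.5,0,0,0,-2.5,0,0,0,-2,0,0,0,0,0]'; python3 -c "
from h import *
print(sense()['joints'][6]);delta(*ST,.413,SY)"
```

```text
clock: 22.98
eef_pos: [0.5558, 0.0086, 0.4208]
tcp_rot: [-3.137, -0.008, -0.491]
ft_force: [0.2, 0.8, -0.6]
opening: 0.0136
finger_force: 55.0
-2.1833000013845028
tool cm [-16.29 -26.78   0.78] twist deg -49.7 rows 7.518811157258674
```

```bash
python3 -m handwheel '[-2.1,-3.4,0,0,-2.1,-3.4,0,0,-2.1,-3.4,0,0,-2.1,-3.4,0,0,-2.1,-3.4,0,0,-2,-3.4,0,0,-2,-3.4,0,0,0,0,0,-7.1,0,0,0,-7.1,0,0,0,-7.1,0,0,0,-7.1,0,0,0,-7.1]'; python3 -m handwheel '[0,0,0,-7.1,0,0,0,-7.1,0,0,0,0,0,0,0,0]'; python3 - <<'E'
from fit import *
s=snap('top','top5'); s2=snap('side','side5')
for z in(.127,.122):
    print(z,[(int(a),round(b,3),x,y) for a,b,x,y in fit(s,z,step=1)[:12]])
    print(z,[(int(a),round(b,3)) for a,b,x,y in fit(dict(np.load('top0.npz')),z,step=1)[:12]])
t0=dict(np.load('top0.npz'))
cv2.imwrite('pics/f.png',np.hstack([cv2.resize(q['pixels'][166:190,368:398],None,fx=12,fy=12,interpolation=cv2.INTER_CUBIC) for q in(t0,s)]))
delta(*ST,.413,SY)
E
```

```text
clock: 23.98
eef_pos: [0.5396, 0.2751, 0.4146]
tcp_rot: [-3.141, 0.001, 0.135]
ft_force: [-0.4, -0.8, -1.5]
opening: 0.0137
finger_force: 55.0
clock: 24.32
eef_pos: [0.5398, 0.2745, 0.4146]
tcp_rot: [-3.141, 0.001, 0.373]
ft_force: [0.7, 0.3, -1.5]
opening: 0.0134
finger_force: 55.0
0.127 [(248, np.float64(0.896), 0, 0.5), (249, np.float64(0.895), 0, 0.5), (32, np.float64(0.889), 0, 0.5), (31, np.float64(0.889), 0, 0.5), (250, np.float64(0.888), 0.5, 0.5), (247, np.float64(0.886), -0.5, 0.5), (251, np.float64(0.885), 0.5, 0.5), (30, np.float64(0.884), -0.5, 0.5), (29, np.float64(0.881), -0.5, 0.5), (246, np.float64(0.88), -0.5, 0.5), (33, np.float64(0.875), 0, 0.5), (28, np.float64(0.873), -0.5, 0.5)]
0.127 [(182, np.float64(0.888)), (181, np.float64(0.883)), (74, np.float64(0.878)), (111, np.float64(0.877)), (218, np.float64(0.877)), (290, np.float64(0.877)), (183, np.float64(0.877)), (326, np.float64(0.876)), (2, np.float64(0.875)), (1, np.float64(0.871)), (75, np.float64(0.871)), (184, np.float64(0.87))]
0.122 [(31, np.float64(0.882), 0, 0.5), (30, np.float64(0.877), -0.5, 0.5), (29, np.float64(0.877), -0.5, 0.5), (32, np.float64(0.874), 0, 0.5), (248, np.float64(0.872), 0, 0.5), (28, np.float64(0.872), -0.5, 0.5), (247, np.float64(0.872), 0, 0.5), (246, np.float64(0.87), -0.5, 0.5), (250, np.float64(0.865), 0.5, 0.5), (249, np.float64(0.865), 0.5, 0.5), (245, np.float64(0.863), -0.5, 0.5), (27, np.float64(0.862), -0.5, 0.5)]
0.122 [(181, np.float64(0.882)), (182, np.float64(0.879)), (111, np.float64(0.872)), (1, np.float64(0.871)), (289, np.float64(0.87)), (110, np.float64(0.87)), (180, np.float64(0.868)), (325, np.float64(0.868)), (183, np.float64(0.867)), (326, np.float64(0.866)), (290, np.float64(0.866)), (74, np.float64(0.866))]
tool cm [ 1.58 -4.44  0.17] twist deg -0.2 rows 1.1312188461316226
```

View pics/f.png

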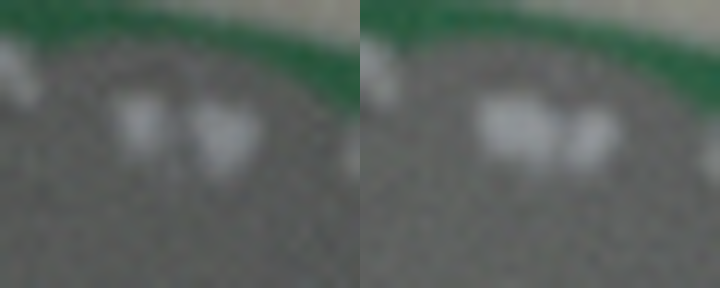

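```bash
python3 - <<'E'
import fit; from fit import *
fr=[snapshot('top') for _ in range(12)]
s=dict(fr[0]); s['pixels']=np.mean([f['pixels'] for f in fr],0).astype(np.float32); np.savez('top6.npz',**s)
for font in(cv2.FONT_HERSHEY_SIMPLEX,cv2.FONT_HERSHEY_DUPLEX):
  for th in(5,8,11):
    def band():
        im=np.full((88,1440),255,np.uint8)
        for k in range(10):
            g=np.zeros((90,90),np.uint8); cv2.putText(g,str(k),(20,70),font,2,255,th,cv2.LINE_AA)
            x,y,w,h=cv2.boundingRect((g>60).astype(np.uint8)); ww=39 if k!=1 else 16
            g=cv2.resize(g[y:y+h,x:x+w],(ww,56)); cols=((-36*k)%360*4+(ww/2-np.arange(ww))).astype(int)%1440
            im[16:72,cols]=255-g
        return im
    fit.B=band()
    for z in(.128,.125):
      r=fit.fit(s,z,238,264,1,(-.6,-.3,0,.3,.6)); print(font,th,z,[(int(a),round(b,3),x,y) for a,b,x,y in r[:4]], 'dx=0:',[(int(a),round(b,3)) for a,b,*_ in fit.fit(s,z,238,264,1,(0,.3))[:2]])
E
```

```text
Traceback (most recent call last):
AttributeError: 'function' object has no attribute 'fit'
```

```bash
python3 - <<'E'
import fit as F; from h import *
s=dict(np.load('top6.npz')); s0=dict(np.load('top0.npz'))
for font in(cv2.FONT_HERSHEY_SIMPLEX,cv2.FONT_HERSHEY_DUPLEX):
  for th in(5,8,11):
    im=np.full((88,1440),255,np.uint8)
    for k in range(10):
        g=np.zeros((90,90),np.uint8); cv2.putText(g,str(k),(20,70),font,2,255,th,cv2.LINE_AA)
        x,y,w,h=cv2.boundingRect((g>60).astype(np.uint8)); ww=39 if k!=1 else 16
        g=cv2.resize(g[y:y+h,x:x+w],(ww,56)); cols=((-36*k)%360*4+(ww/2-np.arange(ww))).astype(int)%1440
        im[16:72,cols]=255-g
    F.B=im
    for z in(.128,.124):
      f=lambda s,lo,hi,sh:[(int(a),round(float(b),3),x,y) for a,b,x,y in F.fit(s,z,lo,hi,1,sh)[:2]]
      print(font,th,z,f(s,238,266,(-.6,-.3,0,.3,.6)),'fixed',f(s,238,266,(0,.4)),'start',f(s0,172,194,(-.3,0,.3,.6)))
E
```

```text
0 5 0.128 [(249, 0.928, 0.3, 0.6), (250, 0.928, 0.3, 0.6)] fixed [(248, 0.904, 0, 0.4), (249, 0.902, 0, 0.4)] start [(183, 0.887, 0.3, 0.6), (184, 0.881, 0.3, 0.6)]
0 5 0.124 [(249, 0.918, 0.3, 0.6), (250, 0.917, 0.3, 0.6)] fixed [(248, 0.887, 0, 0.4), (249, 0.885, 0, 0.4)] start [(183, 0.885, 0.3, 0.6), (182, 0.885, 0.3, 0.6)]
0 8 0.128 [(249, 0.921, 0.3, 0.6), (250, 0.918, 0.3, 0.6)] fixed [(248, 0.893, 0, 0.4), (250, 0.891, 0.4, 0.4)] start [(183, 0.893, 0.3, 0.6), (182, 0.886, 0.3, 0.6)]
0 8 0.124 [(249, 0.905, 0.3, 0.6), (247, 0.904, -0.3, 0.6)] fixed [(249, 0.873, 0.4, 0.4), (248, 0.872, 0, 0.4)] start [(183, 0.893, 0.3, 0.6), (182, 0.893, 0.3, 0.6)]
0 11 0.128 [(249, 0.903, 0.3, 0.6), (250, 0.897, 0.3, 0.6)] fixed [(249, 0.877, 0.4, 0.4), (250, 0.876, 0.4, 0.4)] start [(183, 0.893, 0.3, 0.6), (184, 0.884, 0.3, 0.6)]
0 11 0.124 [(249, 0.883, 0.3, 0.6), (248, 0.883, 0.3, 0.6)] fixed [(249, 0.855, 0.4, 0.4), (250, 0.851, 0.4, 0.4)] start [(183, 0.891, 0.3, 0.6), (182, 0.889, 0.3, 0.6)]
2 5 0.128 [(249, 0.92, 0.3, 0.6), (250, 0.916, 0.3, 0.6)] fixed [(248, 0.893, 0, 0.4), (249, 0.
[... 215 characters left out ...]
, (182, 0.896, 0.3, 0.6)]
2 8 0.128 [(249, 0.908, 0.3, 0.6), (250, 0.904, 0.3, 0.6)] fixed [(249, 0.881, 0.4, 0.4), (250, 0.88, 0.4, 0.4)] start [(183, 0.895, 0.3, 0.6), (182, 0.886, 0.3, 0.6)]
2 8 0.124 [(249, 0.89, 0.3, 0.6), (247, 0.89, -0.3, 0.6)] fixed [(249, 0.86, 0.4, 0.4), (250, 0.856, 0.4, 0.4)] start [(183, 0.893, 0.3, 0.6), (182, 0.892, 0.3, 0.6)]
2 11 0.128 [(249, 0.885, 0.3, 0.6), (248, 0.882, 0.3, 0.6)] fixed [(249, 0.863, 0.4, 0.4), (250, 0.857, 0.4, 0.4)] start [(183, 0.884, 0.3, 0.6), (184, 0.875, 0.3, 0.6)]
2 11 0.124 [(248, 0.864, 0.3, 0.6), (247, 0.863, -0.3, 0.6)] fixed [(249, 0.837, 0.4, 0.4), (248, 0.835, 0.4, 0.4)] start [(183, 0.881, 0.3, 0.6), (182, 0.88, 0.3, 0.6)]
```

```bash
python3 -c "
from h import *
delta(.5367,.3228,.32,.378)"; python3 -m handwheel '[0.8,-2.3,2.5,-0.2,0.7,-2.2,2.5,0,0,0,2.5,0,0,0,1.8,0,0,0,0,0,0,0,0,0]'; python3 - <<'E'
from h import *
delta(.5367,.3228,.32,.378)
s=snap('side','side7'); e=sense(); p=e['eef_pos']; y=e['tcp_rot'][2]; x=np.array([np.cos(y),np.sin(y)])
u0,v0,f=270,195,8
im=cv2.resize(s['pixels'][v0:v0+74,u0:u0+90],None,fx=f,fy=f,interpolation=cv2.INTER_CUBIC)
def dot(q,c):
    u,v=proj(s,q); cv2.circle(im,(int((u+.5-u0)*f),int((v+.5-v0)*f)),3,c,-1)
xy=p[:2]+.001*x
for k in(0,.02,.04,.06): dot([*xy,p[2]-.2467+k],(0,0,255))
for k in(-.045,0,.045): dot([*(np.array([.5378,.3222])+k*np.array([np.cos(SY),np.sin(SY)])),.05],(255,0,0))
cv2.imwrite('pics/g.png',im)
E
```

```text
tool cm [ 1.48 -4.61  9.48] twist deg -0.1 rows 2.5521917950453057
clock: 25.52
eef_pos: [0.5371, 0.3215, 0.321]
tcp_rot: [-3.141, 0.003, 0.379]
ft_force: [0.8, -0.0, -0.7]
opening: 0.0141
finger_force: 55.0
tool cm [ 0.02 -0.13  0.1 ] twist deg 0.1 rows 0.040535156975609346
```

View pics/g.png

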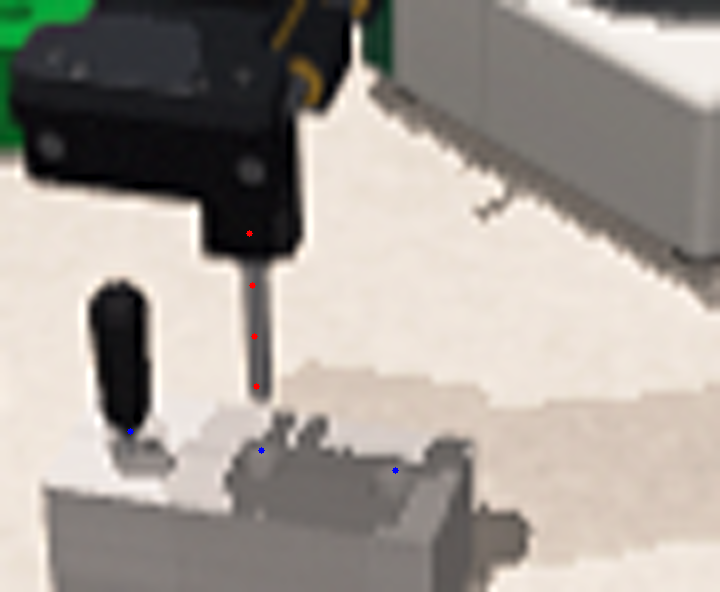

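```bash
python3 -m handwheel '[0.07,-0.1,1,0,0,0,1,0,0,0,0.5,0,0,0,0.4,0,0,0,0,0]' && python3 -m handwheel '[0,0,0.7,0,0,0,0.7,0,0,0,0,0]'
```

```text
clock: 25.98
eef_pos: [0.5371, 0.3227, 0.2916]
tcp_rot: [-3.141, 0.003, 0.379]
ft_force: [-0.4, 0.4, -0.9]
opening: 0.0134
finger_force: 55.0
clock: 26.23
eef_pos: [0.5369, 0.3226, 0.277]
tcp_rot: [-3.141, 0.003, 0.379]
ft_force: [-0.7, -0.1, -1.7]
opening: 0.0138
finger_force: 55.0
```

Tip at 30 mm, in the hole with no force. On to the floor, then release.

```bash
python3 -m handwheel '[0,0,0.8,0,0,0,0.8,0,0,0,0,0]' && python3 -m handwheel '[0,0,0.25,0,0,0,0.1,0,0,0,0,0]'
```

```text
clock: 26.48
eef_pos: [0.5368, 0.3225, 0.2606]
tcp_rot: [-3.141, 0.004, 0.379]
ft_force: [-0.1, -0.9, -1.8]
opening: 0.0134
finger_force: 55.0
clock: 26.73
eef_pos: [0.5373, 0.3231, 0.2591]
tcp_rot: [-3.141, 0.001, 0.379]
ft_force: [-0.1, -0.1, -0.8]
opening: 0.0133
finger_force: 55.0
```

```bash
python3 -m handwheel '[0,0,0,0,0,0,0,0,0,0,0,0,0,0,0,0,0,0,0,0,0,0,0,0,0,0,0,0,0,0,0,0,0,0,0,0,0,0,0,0]' 0
```

```text
clock: 27.57
eef_pos: [0.5373, 0.3231, 0.2592]
tcp_rot: [-3.141, 0.001, 0.379]
ft_force: [0.1, -0.7, -0.6]
opening: 0.0727
finger_force: 0.0
```

```bash
python3 -m handwheel '[0,0,0,0,0,0,0,0,0,0,-1,0,0,0,-2,0,0,0,-3.5,0,0,0,-4,0,0,0,-4,0,0,0,0,0]' && python3 -m handwheel '[-1.8,3.7,0,0,-1.8,3.7,0,0,0,0,0,0,0,0,0,0,0,0,0,0]'; python3 - <<'E'
from fit import *
s=snap('side','side8'); t=snap('top','top8')
u,v=proj(s,[*ST,.095]); print(u,v)
s0=dict(np.load('side0.npz')); 
g=lambda q:cv2.resize(q['pixels'][200:280,265:335],None,fx=5,fy=5,interpolation=cv2.INTER_CUBIC)
cv2.imwrite('pics/k.png',np.hstack([g(s0),g(s)]))
print(np.abs(s0['pixels'][220:275,275:330].astype(int)-s['pixels'][220:275,275:330]).mean())
d=t['depth']; vv,uu=np.mgrid[:400,:640]
P=np.stack([(uu-t['cx'])/t['fx']*d,-(vv-t['cy'])/t['fy']*d,-d,np.ones_like(d)],-1)@t['pose'].T
m=(uu>=266)&(uu<285)&(vv>=201)&(vv<214)&(P[...,2]>.11)&(P[...,2]<.135); print(m.sum(),P[m].mean(0))
print([(int(a),round(float(b),3)) for a,b,*_ in fit(t,.127,step=1)[:4]])
E
```

```text
clock: 28.23
eef_pos: [0.5383, 0.3249, 0.4145]
tcp_rot: [-3.139, -0.014, 0.38]
ft_force: [-0.0, 1.6, 0.4]
opening: 0.0871
finger_force: 0.0
clock: 28.65
eef_pos: [0.5314, 0.241, 0.405]
tcp_rot: [-3.141, -0.0, 0.379]
ft_force: [-1.0, 0.8, 0.2]
opening: 0.087
finger_force: 0.0
301.50343390978276 236.74431808254815
16.442865013774103
0 [nan nan nan nan]
[(248, 0.905), (249, 0.901), (247, 0.899), (30, 0.897)]<stdin>:10: RuntimeWarning: Mean of empty slice.
  ret = um.true_divide(
```

View pics/k.png

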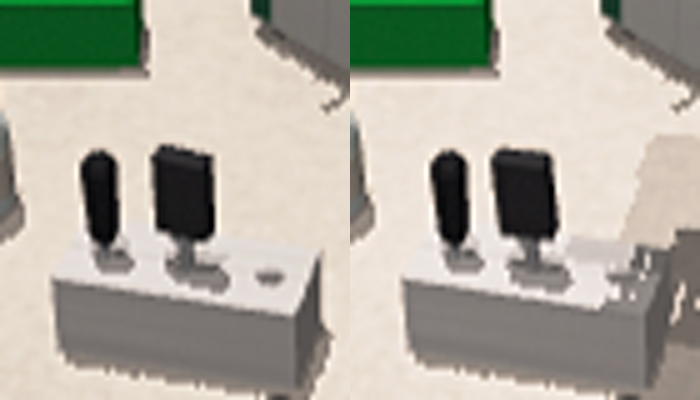

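```bash
python3 -c "
from workcell import *
print(sign_off())"
```

```text
the job is handed in; nothing more can be done
None
```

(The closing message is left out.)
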